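Sweep the heel blocks into the bay

ROBOT

A 6-joint arm with a two-finger parallel gripper is mounted at the origin on the work surface. World frame = base frame: x ahead of the robot, y to its left, z up, the work surface at z = 0. Lengths are in m, angles in degrees, forces in N, time in s.
With the tool pointing down it reaches from about 0.35 to 0.875 m from the base axis. Payload 4.2 kg.
Tool frame: the origin (TCP) lies midway between the tips of the shut fingers; the grasp point (between the pads) lies 19 mm behind it; z points along the fingers, x is the direction in which the jaws open and shut, and the axes are right-handed (so a half turn about z gives the same grasp; the last joint's range is limited). The gripper opens to 87 mm and grips with 3 to 60 N. Pads are 19 mm wide; open, the fingers measure 117 mm over their backs; the gripper's body (75 mm by 190 mm) begins 51 mm behind the grasp point.
Start: joints at [-60.241, 22.042, 0.453, 0, -68.411, -14.817], TCP at [0.161, -0.604, 0.223] pointing down, gripper open.
Joint ranges: [-179.83, 179.83], [-69.29, 118.12], [-61.27, 80.66], [-181.25, 117.63], [-171.15, -9.14], [-177.46, 177.46]. Speed limits (degrees/s): [159.86, 159.86, 180, 180, 180, 180].

INTERFACE

Orientations are given as a 3x3 rotation matrix whose columns are the frame's x, y, z axes.
In Python, from station import sense, capture, finish_job, find_in gives the robot as it stands.
- The arm moves only by the shell command python3 -m creep 'ROWS'. ROWS is JSON, a list of rows, each a list of 7 numbers: the shift along the tool's x, y, z in mm, then the turn, a rotation vector about the tool's x, y, z in degrees, then the opening, from 0 (shut) to 1 (fully open). A call has exactly 10 rows; each row shifts and turns the commanded pose from where the row before left it, along the tool's axes as they then stand; what a row does not reach is not made up. A row lasts 1/8 s, in which the tool goes at most 62.5 mm and 10.7 degrees, less where a joint would pass 70% of its speed; a pose out of reach is approached as far as the arm can. A call with a gripper value outside its range is refused whole. The fingers move at their own pace and stop on an object; the grip force is fixed at half the most. Time passes only in rows, so rows that do not move let the fingers close, or fill a call up. It gives the time, the measured TCP pose, the force and the opening at its end, in the units of the state.
- sense(): the state, without advancing time (a new reading comes with each control period).
- capture(name): name is "scene" or "side" or "wrist"; returns a dict with "color" (480x640x3 uint8, blue, green, red), "vertical_fov" (degrees; the focal length in pixels is half the picture's height over the tangent of half this angle, whatever the lens; pixels are square), "cx", "cy" (the principal point, pixels), "R" (3x3) and "t" (3): a world point X has camera coordinates R X + t. Camera axes: x right, y down, z forward; pixel columns grow to the right and rows downward; lengths in m; the calibration is good to about 2 mm. A picture is of the moment at which its call begins. There is no depth.
- finish_job(): hands the job in, once; it reports no verdict.
Trained networks look in the newest picture that a camera, given by its name, has taken for a name from the list of things; names that differ only in an ending like _2 or _b are one class to them, and where a whole thing is asked for, a point or a joint stands for the part that bears it (a point fixed in the world has none). Each returns a list of dicts, best first, with "p" (0 to 1); they miss things now and then, are a little off and sometimes report something else, mostly with a low value. They report only what shows in the picture. A call takes as long as a camera call.
- find_in(camera, name): "xy" ([column, row] in pixels, amid what is visible of it).
The state is a dict: "time_s": time; "joints": joint angles; "joint_velocities": joint speeds; "effort": joint torques, N m; "tcp_pos": TCP position; "ee_rot": TCP orientation; "wrist_force": force on the tool from outside, world axes, zero at the start; "moment": the same for the moment, N m; "gripper_width": opening from 0.0 (shut) to 1.0 (fully open).
Only numpy, scipy, OpenCV 4.12 (cv2) and the standard library are available. Lean on these libraries where they do the work, as an engineer would, in place of code of your own. Each camera call takes 0.05 s, during which the arm holds its last target. There are 200 camera calls.

TASK

Clear the front of the shoe repairer's bench: with your fingertips, push or sweep the two black D-shaped heel blocks along the bench top into the three-walled sheet-metal bay, all the way in past its open mouth. Do not pick up or tip either of them, keep them flat on the bench the whole way, and leave everything else where it stands.

Things in the scene. Friction and masses are not known exactly. Their poses are not given: they have to be found in the camera images.
- bay: three-walled bay of bare sheet steel fixed to the bench, its mouth about 0.63 m in front of the robot. Origin at bench level at the centre of its open mouth, which faces the robot; its own +x points into the bay, its y runs across the mouth. Inside it is 200 mm wide (y from -100 to +100 mm) and 110 mm deep (x from 0 to 110 mm); the walls are 6 mm thick and 35 mm high. It has no floor of its own and no sill: the bench top runs straight in. It does not move
- heel_a: D-shaped heel block of black rubber, lying flat in the row in front of the robot: 46 mm long (own x from -23 to +23 mm; the flat face is at -x, the round end of 22 mm radius at +x), 44 mm wide (own y), 18 mm thick, 25 to 50 g; it slides freely on the bench. Origin at the centre of its underside. The two heel blocks are alike
- heel_b: D-shaped heel block of black rubber, lying flat in the row in front of the robot: 46 mm long (own x from -23 to +23 mm; the flat face is at -x, the round end of 22 mm radius at +x), 44 mm wide (own y), 18 mm thick, 25 to 50 g; it slides freely on the bench. Origin at the centre of its underside. The two heel blocks are alike
- tin: closed round polish tin, bare metal, 56 mm across and 24 mm high, standing among the heel blocks; origin at the centre of its underside. A bystander: leave it
- spool: wooden thread spool standing on end among the heel blocks, 40 mm across and 45 mm high; origin at the centre of its underside. A bystander: leave it
- jar: amber glass jar with a black cap, 60 mm across and 75 mm high, left (+y) of the bay; origin at the centre of its underside. A bystander
- wheel: spare cork grinding wheel lying flat, 100 mm across, 32 mm high, right (-y) of the bay; origin at the centre of its underside. A bystander
- hammer: hammer lying on the bench to the right (-y) of the row of heel blocks, 260 mm long, 26 mm high, head about 80 mm across; origin under its middle, its own x axis runs from handle to head. A bystander
- brush: shoe brush lying bristles down to the left (+y) of the row, 150 x 45 x 40 mm, long along its own x; origin at the centre of its underside. A bystander
- cork: plain rectangular cork sanding block lying among the heel blocks, 60 (own x) x 36 x 26 mm high; origin at the centre of its underside. A bystander: leave it

How it is judged:
By the outcome, as a careful person would: the job done as asked, in the order asked, and still so for the second after the job is handed in, with the robot touching nothing.
It also fails if it takes over 72 s, if anything falls off the work surface, if the arm or the gripper's body presses on something with over 40 N, if the wrist force passes 120 N, or if a joint passes its speed limit or range.

## Working session

There is one attempt and no reset: what is moved stays moved. The work goes in short steps, Python scripts to look and compute and a shell command to move; the robot and the scene stay as the last step left them, time stands still between calls to the robot, and variables do not carry over. Pictures are saved under pics/ and viewed, about 8 in all and at most 12, crops included, and the job is handed in when it is done.

```bash
ls; mkdir -p pics
cat > h.py <<'E'
import numpy as np, cv2
from station import sense, capture, find_in
def ray(c,uv,z):
    f=240/np.tan(np.radians(c["vertical_fov"])/2)
    R=np.array(c["R"]);t=np.array(c["t"])
    d=R.T@np.array([(uv[0]-c["cx"])/f,(uv[1]-c["cy"])/f,1]);o=-R.T@t
    return o+d*(z-o[2])/d[2]
def proj(c,X):
    f=240/np.tan(np.radians(c["vertical_fov"])/2)
    p=np.array(c["R"])@np.array(X)+np.array(c["t"])
    return f*p[:2]/p[2]+[c["cx"],c["cy"]]
E
python3 - <<'E'
from h import *
H=dict(bay=0.0,heel_a=.012,tin=.02,spool=.03,jar=.04,wheel=.025,hammer=.015,brush=.03,cork=.02)
for cam in ["scene","side"]:
    c=capture(cam); cv2.imwrite(f"pics/{cam}0.png",c["color"])
    print(cam,"pos",-np.array(c["R"]).T@np.array(c["t"]))
    for n,z in H.items():
        print(n,[(np.round(d["xy"]).tolist(),round(d["p"],2),ray(c,d["xy"],z)[:2].round(3).tolist()) for d in find_in(cam,n)[:4]])
s=sense();print(s["time_s"],s["tcp_pos"],s["ee_rot"])
E
```

```text
pics
scene pos [0.97305402 0.38514075 0.70340012]
bay [([244.0, 322.0], 0.83, [0.739, 0.025]), ([508.0, 316.0], 0.63, [0.433, 0.368])]
heel_a [([298.0, 192.0], 0.78, [0.449, -0.108]), ([258.0, 164.0], 0.55, [0.438, -0.238])]
tin [([377.0, 241.0], 0.84, [0.457, 0.103])]
spool [([433.0, 272.0], 0.98, [0.458, 0.226])]
jar [([446.0, 389.0], 0.89, [0.638, 0.355])]
wheel [([146.0, 199.0], 0.85, [0.677, -0.325])]
hammer [([193.0, 163.0], 0.92, [0.533, -0.349]), ([297.0, 193.0], 0.18, [0.453, -0.105])]
brush [([511.0, 315.0], 0.73, [0.452, 0.372]), ([244.0, 323.0], 0.61, [0.751, 0.043])]
cork [([333.0, 212.0], 0.66, [0.453, -0.009]), ([146.0, 194.0], 0.45, [0.666, -0.34])]
side pos [0.49854078 0.70816464 0.83783134]
bay [([240.0, 241.0], 0.7, [0.743, -0.001])]
heel_a [([362.0, 213.0], 0.87, [0.447, -0.114]), ([362.0, 185.0], 0.83, [0.451, -0.221])]
tin [([359.0, 281.0], 0.78, [0.45, 0.106])]
spool [([361.0, 325.0], 0.6, [0.443, 0.224])]
jar [([253.0, 376.0], 0.83, [0.641, 0.357])]
wheel [([288.0, 149.0], 0.59, [0.667, -0.34])]
hammer [([344.0, 150.0], 0.86, [0.505, -0.363])]
brush [([357.0, 398.0], 0.83, [0.447, 0.378]), ([292.0, 149.0], 0.44, [0.655, -0.335])]
cork [([359.0, 247.0], 0.68, [0.453, 0.007])]
1.0 [ 0.16117824 -0.6038444   0.22256024] [[-2.57833071e-01  9.66189478e-01  3.21889508e-05]
 [ 9.66189477e-01  2.57833072e-01 -3.13894756e-05]
 [-3.86275571e-05  2.30073806e-05 -9.99999999e-01]]
```

View pics/scene0.png

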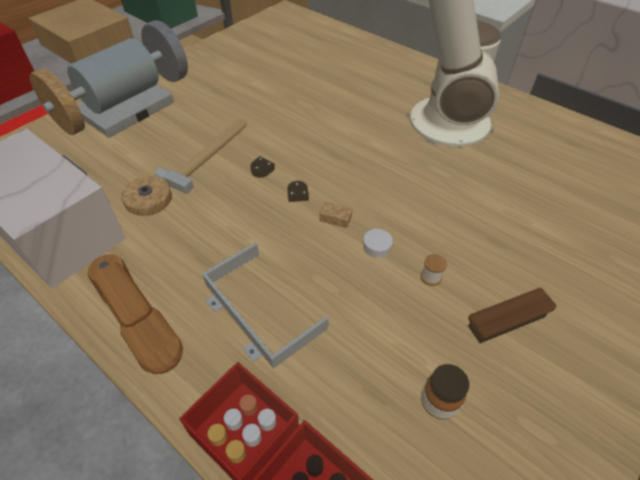

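View pics/side0.png

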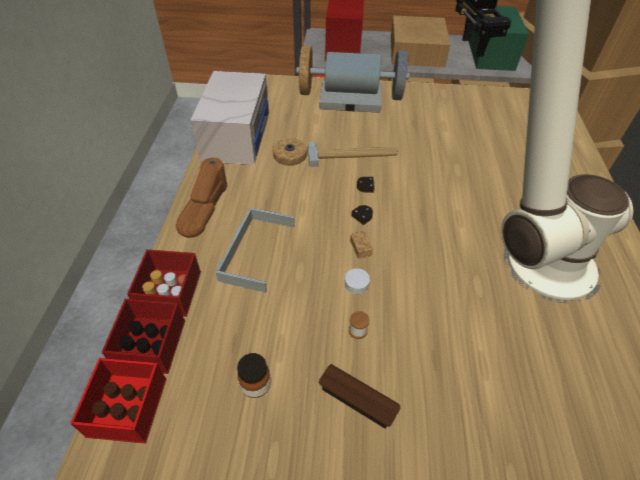

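Scene: heels at px (262,166) and (298,191), then cork (336,214), tin, spool; the bay's wall ends are at about (257,247) and (327,322), with the mouth facing the robot. The side view agrees (heels at (366,185) and (362,213), wall ends at (294,219) and (265,286)). Next I go above the heels for a close look.

```bash
python3 -m creep '[[36,31,-6,0,0,0,0.2],[36,31,-6,0,0,0,0.2],[36,31,-6,0,0,0,0.2],[36,31,-6,0,0,0,0.2],[36,31,-6,0,0,0,0.2],[36,31,-6,0,0,0,0.2],[36,31,-6,0,0,0,0.2],[36,31,-6,0,0,0,0.2],[36,31,-6,0,0,0,0.2],[36,31,-6,0,0,0,0.2]]'
python3 - <<'E'
from h import *
for cam in ["side","scene","wrist"]:
    c=capture(cam)
    if cam=="wrist":
        cv2.imwrite("pics/w1.png",c["color"]); print(-np.array(c["R"]).T@np.array(c["t"]))
        for n,z in dict(heel_a=.012,cork=.02,bay=0).items(): print(n,[(np.round(d["xy"]).tolist(),round(d["p"],2),ray(c,d["xy"],z)[:2].round(3).tolist()) for d in find_in(cam,n)[:4]])
P={"scene":[(257,247),(327,322),(205,274),(272,362)],"side":[(295,219),(266,286),(252,211),(218,276)]}
for k,v in P.items():
    c=capture(k); print(k,[ray(c,p,.033)[:2].round(3).tolist() for p in v])
E
```

```text
time_s: 2.25
tcp_pos: [0.3683, -0.1746, 0.2831]
ee_rot: [[-0.258, 0.966, 0.001], [0.966, 0.258, -0.0], [-0.0, 0.001, -1.0]]
wrist_force: [1.0, -0.3, 0.4]
gripper_width: 0.206
[ 0.30806019 -0.19114596  0.44602405]
heel_a [([357.0, 272.0], 0.76, [0.44, -0.114]), ([259.0, 247.0], 0.76, [0.441, -0.23])]
cork []
bay [([546.0, 343.0], 0.58, [0.472, 0.14])]
scene [[0.623, -0.053], [0.662, 0.147], [0.727, -0.08], [0.772, 0.127]]
side [[0.613, -0.056], [0.651, 0.149], [0.723, -0.074], [0.761, 0.132]]
```

View pics/w1.png

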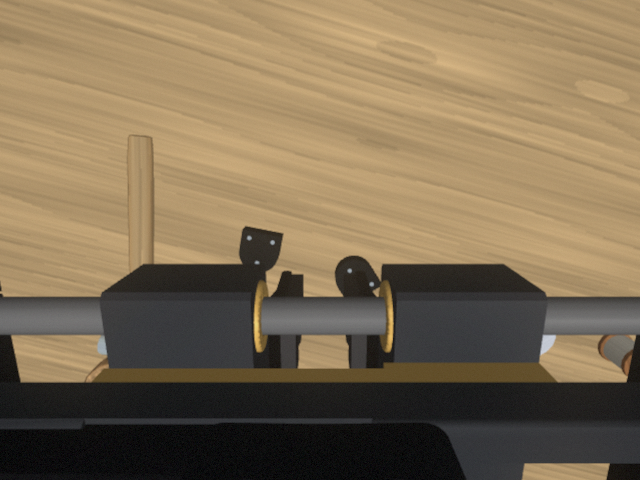

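Wrist view: heel_b at (261,247) has its flat face towards the robot. heel_a at (355,272) has its round end towards the robot. Both match the scene and side estimates, about (0.443,-0.228) and (0.442,-0.113). The bay mouth centre is about (0.637,0.047) with a yaw of about -11°. I'll push heel_a first, with a two-finger cradle on a heading of 36°.

```bash
python3 -m creep '[[3,18,20,0,0,-10.5,0.3],[3,18,20,0,0,-10.5,0.3],[0,0,35,0,0,0,0.3],[0,0,35,0,0,0,0.3],[0,0,35,0,0,0,0.3],[0,0,35,0,0,0,0.3],[0,0,35,0,0,0,0.3],[0,0,30,0,0,0,0.3],[0,0,20,0,0,0,0.3],[0,0,12,0,0,0,0.3]]'
python3 - <<'E'
from h import *
s=sense();p=s["tcp_pos"];R=np.array(s["ee_rot"])
C=[]
for k in ["side","scene"]:
    c=capture(k); cv2.imwrite(f"pics/{k}1.png",c["color"])
    for d in find_in(k,"heel_a")[:3]: print(k,d["p"],ray(c,d["xy"],.012)[:2].round(3), (R.T@(ray(c,d["xy"],.012)-p)).round(3))
E
```

```text
time_s: 3.9
tcp_pos: [0.3988, -0.159, 0.0045]
ee_rot: [[-0.586, 0.811, -0.002], [0.811, 0.586, -0.0], [0.001, -0.001, -1.0]]
wrist_force: [1.2, 0.3, 0.9]
gripper_width: 0.301
side 0.74 [ 0.455 -0.209] [-0.073  0.017 -0.008]
side 0.7 [ 0.451 -0.118] [ 0.002  0.066 -0.008]
scene 0.82 [ 0.437 -0.23 ] [-0.08  -0.01  -0.008]
scene 0.68 [ 0.446 -0.112] [ 0.01   0.066 -0.008]
```

```bash
python3 -m creep '[[6,10,0,0,0,0,0.3],[0,12,0,0,0,0,0.3],[0,12,0,0,0,0,0.3],[0,12,0,0,0,0,0.3],[0,14,0,0,0,0,0.3],[0,16,0,0,0,0,0.3],[0,18,0,0,0,0,0.3],[0,18,0,0,0,0,0.3],[0,18,0,0,0,0,0.3],[0,18,0,0,0,0,0.3]]'
cat > look.py <<'E'
from h import *
import sys
s=sense();p=s["tcp_pos"];R=np.array(s["ee_rot"]);im=[]
bx=np.array([.982,-.189]);by=np.array([.189,.982]);o=np.array([.637,.047])
for k in ["side","scene"]:
    c=capture(k); u,v=proj(c,[.56,-.05,0]).astype(int); u=max(u-130,0);v=max(v-110,0)
    im.append(cv2.resize(c["color"][v:v+220,u:u+260],(400,338)))
    for d in find_in(k,"heel_a")[:3]:
        w=ray(c,d["xy"],.012); l=w[:2]-o
        print(k,round(d["p"],2),"world",w[:2].round(3),"tool",(R.T@(w-p)).round(3),"bay",(l@bx).round(3),(l@by).round(3))
    for n,z in dict(tin=.02,spool=.03,cork=.02).items(): print(n,[ray(c,d["xy"],z)[:2].round(3).tolist() for d in find_in(k,n)[:1]])
cv2.imwrite(sys.argv[1],np.hstack(im))
E
python3 look.py pics/l2.png
```

```text
time_s: 5.35
tcp_pos: [0.5167, -0.0656, 0.0055]
ee_rot: [[-0.587, 0.81, -0.0], [0.81, 0.587, -0.0], [0.0, -0.0, -1.0]]
wrist_force: [-1.0, -0.4, 0.3]
gripper_width: 0.302
side 0.77 world [ 0.545 -0.042] tool [ 0.003  0.037 -0.006] bay -0.073 -0.104
tin [[0.452, 0.108]]
spool [[0.449, 0.223]]
cork [[0.455, 0.001]]
scene 0.79 world [ 0.547 -0.038] tool [ 0.004  0.041 -0.006] bay -0.072 -0.101
scene 0.44 world [ 0.435 -0.249] tool [-0.1   -0.174 -0.006] bay -0.142 -0.329
tin [[0.461, 0.112]]
spool [[0.456, 0.222]]
cork [[0.456, 0.002]]
```

View pics/l2.png

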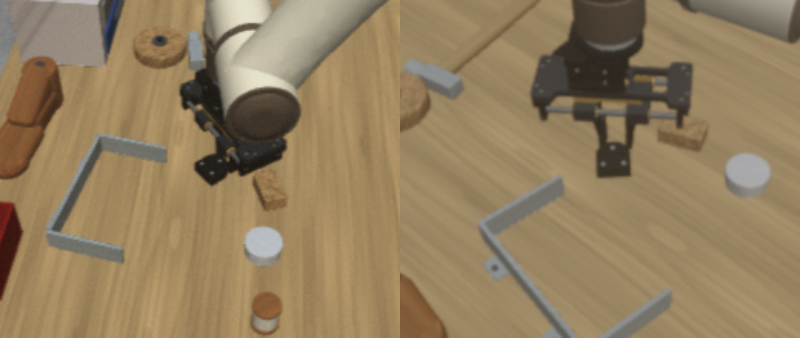

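The push is tracking: heel_a sits in the fingers at (212,168) in the left crop, and the cork and tin have not moved. Continuing.

```bash
python3 -m creep '[[0,12,0,0,0,0,0.3],[0,20,0,0,0,0,0.3],[0,22,0,0,0,0,0.3],[0,25,0,0,0,0,0.3],[0,25,0,0,0,0,0.3],[0,25,0,0,0,0,0.3],[0,25,0,0,0,0,0.3],[0,22,0,0,0,0,0.3],[0,18,0,0,0,0,0.3],[0,12,0,0,0,0,0.3]]'
python3 look.py pics/l3.png
```

```text
time_s: 7.1
tcp_pos: [0.6834, 0.0554, 0.0053]
ee_rot: [[-0.587, 0.809, 0.0], [0.809, 0.587, -0.0], [-0.0, 0.0, -1.0]]
wrist_force: [0.2, -0.5, 0.2]
gripper_width: 0.301
side 0.84 world [0.714 0.071] tool [-0.005  0.034 -0.007] bay 0.071 0.038
side 0.55 world [ 0.448 -0.224] tool [-0.088 -0.354 -0.007] bay -0.134 -0.302
tin [[0.452, 0.105]]
spool [[0.446, 0.226]]
cork [[0.451, -0.007]]
scene 0.97 world [0.71  0.082] tool [ 0.006  0.037 -0.007] bay 0.065 0.049
tin [[0.481, 0.122]]
spool [[0.452, 0.222]]
cork []
```

View pics/l3.png

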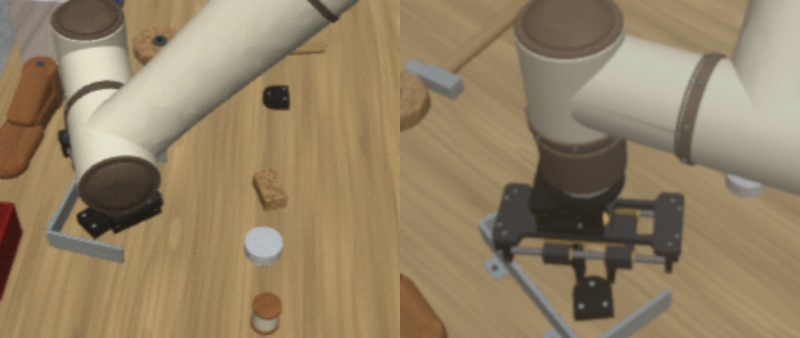

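heel_a is in the bay at about (67, 44) mm local, fully past the mouth. I'll back off, lift, turn and move behind heel_b.

```bash
python3 -m creep '[[0,-20,0,0,0,0,0.3],[0,-20,0,0,0,0,0.3],[0,0,-28,0,0,-9,0.3],[0,0,-28,0,0,-9,0.3],[0,0,-28,0,0,-9,0.3],[7,-38,0,0,0,0,0.3],[7,-38,0,0,0,0,0.3],[7,-38,0,0,0,0,0.3],[7,-38,0,0,0,0,0.3],[7,-38,0,0,0,0,0.3]]'
python3 -m creep '[[6,-38,0,0,0,0,0.3],[6,-38,0,0,0,0,0.3],[6,-38,0,0,0,0,0.3],[6,-38,0,0,0,0,0.3],[6,-38,0,0,0,0,0.3],[0,0,0,0,0,0,0.3],[0,0,0,0,0,0,0.3],[0,0,0,0,0,0,0.3],[0,0,0,0,0,0,0.3],[0,0,0,0,0,0,0.3]]'
python3 look.py pics/l4.png
```

```text
time_s: 8.85
tcp_pos: [0.5316, -0.1232, 0.0899]
ee_rot: [[-0.891, 0.455, 0.0], [0.455, 0.891, -0.0], [-0.0, 0.0, -1.0]]
wrist_force: [0.3, 1.2, -0.0]
gripper_width: 0.3
time_s: 10.1
tcp_pos: [0.4198, -0.2773, 0.0895]
ee_rot: [[-0.891, 0.454, 0.0], [0.454, 0.891, 0.0], [0.0, 0.0, -1.0]]
wrist_force: [0.1, 0.9, 0.5]
gripper_width: 0.299
side 0.87 world [0.71  0.074] tool [-0.099  0.444  0.078] bay 0.066 0.04
side 0.6 world [0.445 0.214] tool [0.201 0.449 0.078] bay -0.22 0.127
side 0.52 world [ 0.447 -0.226] tool [-0.001  0.058  0.078] bay -0.135 -0.304
tin [[0.451, 0.107]]
spool [[0.445, 0.225]]
cork [[0.451, -0.0]]
scene 0.86 world [ 0.437 -0.226] tool [0.008 0.054 0.078] bay -0.145 -0.306
scene 0.83 world [0.707 0.081] tool [-0.094  0.45   0.078] bay 0.063 0.047
tin [[0.459, 0.106]]
spool [[0.45, 0.226]]
cork [[0.462, -0.004]]
```

View pics/l4.png

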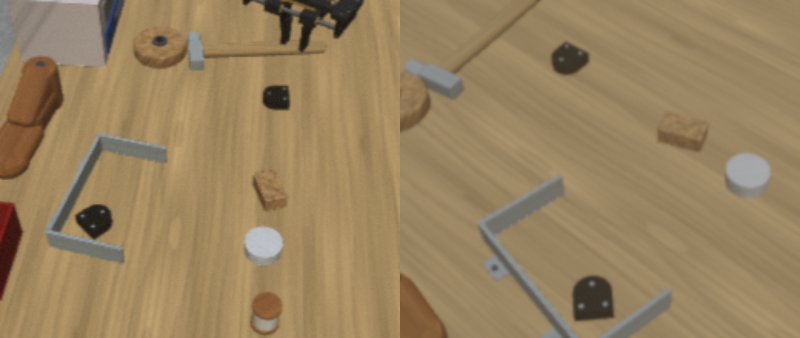

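heel_a is flat in the bay (93,220 in the left crop). heel_b lies straight ahead of the fingers. Descend and start the push.

```bash
python3 -m creep '[[3,0,34,0,0,0,0.3],[0,0,32,0,0,0,0.3],[0,0,18,0,0,0,0.3],[0,8,0,0,0,0,0.3],[0,12,0,0,0,0,0.3],[0,12,0,0,0,0,0.3],[0,14,0,0,0,0,0.3],[0,16,0,0,0,0,0.3],[0,16,0,0,0,0,0.3],[0,12,0,0,0,0,0.3]]'
python3 look.py pics/l5.png
```

```text
time_s: 11.85
tcp_pos: [0.4583, -0.1951, 0.0056]
ee_rot: [[-0.891, 0.454, 0.0], [0.454, 0.891, -0.0], [-0.0, 0.0, -1.0]]
wrist_force: [0.1, -0.9, 0.2]
gripper_width: 0.304
side 0.81 world [0.707 0.075] tool [-0.099  0.354 -0.006] bay 0.064 0.041
side 0.81 world [ 0.479 -0.16 ] tool [-0.002  0.041 -0.006] bay -0.116 -0.233
tin [[0.456, 0.106]]
spool [[0.448, 0.224]]
cork [[0.451, 0.002]]
scene 0.63 world [ 0.468 -0.172] tool [ 0.002  0.026 -0.006] bay -0.124 -0.247
scene 0.56 world [0.712 0.077] tool [-0.103  0.357 -0.006] bay 0.068 0.043
tin [[0.461, 0.112]]
spool [[0.445, 0.216]]
cork [[0.455, -0.006]]
```

View pics/l5.png

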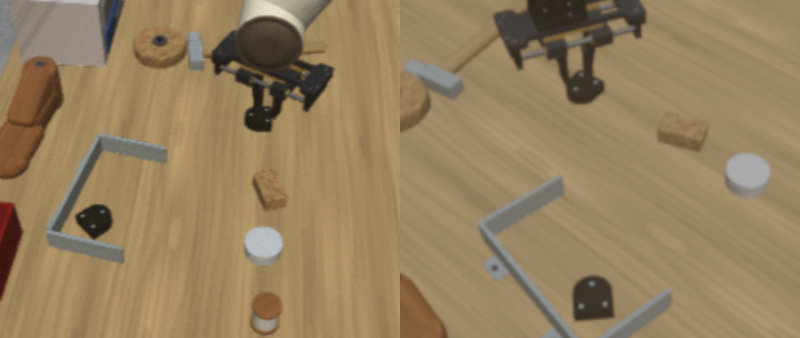

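The heel is seated against both fingers and moving straight. Continue to the waypoint in front of the mouth.

```bash
python3 -m creep '[[0,12,0,0,0,0,0.3],[0,16,0,0,0,0,0.3],[0,18,0,0,0,0,0.3],[0,18,0,0,0,0,0.3],[0,18,0,0,0,0,0.3],[0,18,0,0,0,0,0.3],[0,18,0,0,0,0,0.3],[0,16,0,0,0,0,0.3],[0,12,0,0,0,0,0.3],[0,5,0,0,0,0,0.3]]'
python3 look.py pics/l6.png
```

```text
time_s: 13.6
tcp_pos: [0.5267, -0.0611, 0.0055]
ee_rot: [[-0.891, 0.454, -0.0], [0.454, 0.891, 0.0], [0.0, -0.0, -1.0]]
wrist_force: [-0.1, -0.0, 0.2]
gripper_width: 0.3
side 0.83 world [0.713 0.075] tool [-0.104  0.206 -0.006] bay 0.069 0.042
side 0.52 world [ 0.543 -0.031] tool [-0.001  0.034 -0.006] bay -0.077 -0.094
tin [[0.456, 0.115]]
spool [[0.449, 0.221]]
cork [[0.457, -0.002]]
scene 0.92 world [0.705 0.08 ] tool [-0.095  0.206 -0.006] bay 0.06 0.045
scene 0.84 world [ 0.536 -0.033] tool [ 0.004  0.029 -0.006] bay -0.084 -0.098
tin [[0.462, 0.112]]
spool [[0.451, 0.226]]
cork [[0.456, -0.007]]
```

```bash
python3 -m creep '[[0,-15,0,0,0,0,0.3],[0,-20,0,0,0,0,0.3],[0,-10,-20,0,0,0,0.2],[0,0,-35,0,0,0,0.1],[0,-25,-35,0,0,8,0.1],[0,-25,0,0,0,10,0.1],[0,-20,0,0,0,10,0.1],[0,-20,0,0,0,10,0.1],[0,0,0,0,0,0,0.1],[0,0,0,0,0,0,0.1]]'
python3 look.py pics/x.png
python3 - <<'E'
from h import *
im=[]
for k in ["side","scene"]:
    c=capture(k);f=c["color"].copy()
    u,v=proj(c,[.5,-.015,0]).astype(int)
    f=cv2.resize(f[v-50:v+50,u-65:u+65],None,fx=6,fy=6,interpolation=cv2.INTER_CUBIC)[:,:780]
    # 20 mm grid at z=.022
    for x in np.arange(.42,.6,.02):
        for y in np.arange(-.08,.06,.02):
            q=(proj(c,[x,y,.02])-[u-65,v-50])*6
            cv2.circle(f,tuple(q.astype(int)),3 if abs(x-.5)<.001 or abs(y)<.001 else 1,(0,0,255) if abs(x-.5)<.001 else (0,255,0),-1)
    im.append(cv2.resize(f,(400,308)))
cv2.imwrite("pics/l7.png",np.hstack(im))
E
```

```text
time_s: 15.35
tcp_pos: [0.4497, -0.1707, 0.0957]
ee_rot: [[-0.423, 0.906, 0.001], [0.906, 0.423, -0.0], [-0.0, 0.001, -1.0]]
wrist_force: [0.7, 0.5, 0.3]
gripper_width: 0.097
side 0.85 world [ 0.537 -0.033] tool [0.088 0.137 0.084] bay -0.084 -0.097
side 0.83 world [0.716 0.063] tool [0.099 0.34  0.084] bay 0.074 0.031
tin [[0.452, 0.104]]
spool [[0.447, 0.224]]
cork [[0.453, -0.005]]
scene 0.84 world [ 0.536 -0.037] tool [0.084 0.134 0.084] bay -0.083 -0.102
scene 0.76 world [0.711 0.082] tool [0.118 0.343 0.084] bay 0.066 0.048
tin [[0.461, 0.111]]
spool [[0.455, 0.218]]
cork [[0.458, -0.004]]
```

View pics/l7.png

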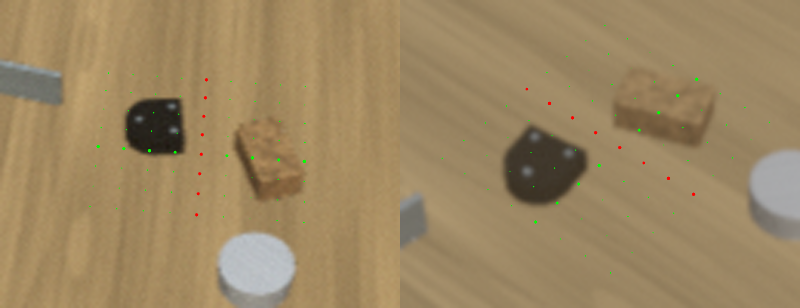

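heel_b now rests with its flat face towards the robot (flat at x≈0.514, left crop px 183). The nearest cork corner is at about (0.474,-0.026). That 40 mm gap is enough for the fingers at x≈0.495, so I turn to a heading of 12° and hover there.

```bash
python3 -m creep '[[0,0,0,0,0,6.5,0.1],[0,0,0,0,0,6.5,0.1],[29,18,0,0,0,0,0.1],[29,18,0,0,0,0,0.1],[29,18,0,0,0,0,0.1],[28,18,0,0,0,0,0.1],[0,0,25,0,0,0,0.1],[0,0,20,0,0,0,0.1],[0,0,10,0,0,0,0.1],[0,0,0,0,0,0,0.1]]'
python3 - <<'E'
from h import *
im=[]
for k in ["side","scene"]:
    c=capture(k);f=c["color"]
    u,v=proj(c,[.5,-.015,0]).astype(int)
    im.append(cv2.resize(f[v-50:v+50,u-65:u+65],(400,308),interpolation=cv2.INTER_CUBIC))
cv2.imwrite("pics/l8.png",np.hstack(im))
E
```

```text
time_s: 17.2
tcp_pos: [0.496, -0.0429, 0.0401]
ee_rot: [[-0.207, 0.978, -0.001], [0.978, 0.207, -0.0], [-0.0, -0.001, -1.0]]
wrist_force: [0.7, 1.1, -0.4]
gripper_width: 0.101
```

View pics/l8.png

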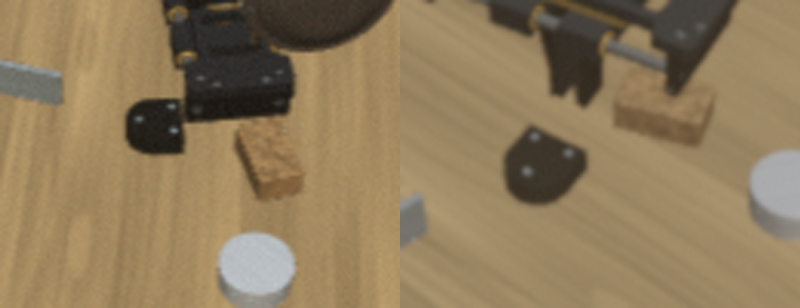

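Fingers are in the gap between heel and cork. Lower and push.

```bash
python3 -m creep '[[0,0,20,0,0,0,0.1],[0,0,15,0,0,0,0.1],[3,1,0,0,0,0,0.1],[5,4,0,0,0,0,0.1],[0,6,0,0,0,0,0.1],[0,10,0,0,0,0,0.1],[0,14,0,0,0,0,0.1],[0,16,0,0,0,0,0.1],[0,16,0,0,0,0,0.1],[0,8,0,0,0,0,0.1]]'
python3 look.py pics/l9.png
```

```text
time_s: 18.55
tcp_pos: [0.5695, -0.0192, 0.0055]
ee_rot: [[-0.207, 0.978, 0.001], [0.978, 0.207, 0.0], [-0.0, 0.001, -1.0]]
wrist_force: [-0.6, -0.8, -0.9]
gripper_width: 0.098
side 0.7 world [ 0.615 -0.015] tool [-0.005  0.045 -0.006] bay -0.01 -0.065
side 0.54 world [0.708 0.074] tool [ 0.062  0.155 -0.006] bay 0.065 0.04
tin [[0.448, 0.109]]
spool [[0.449, 0.222]]
cork [[0.454, 0.005]]
scene 0.73 world [ 0.6   -0.023] tool [-0.01   0.029 -0.006] bay -0.023 -0.076
scene 0.69 world [0.71  0.076] tool [ 0.064  0.157 -0.006] bay 0.066 0.043
tin [[0.461, 0.108]]
spool [[0.454, 0.223]]
cork [[0.433, -0.003]]
```

View pics/l9.png

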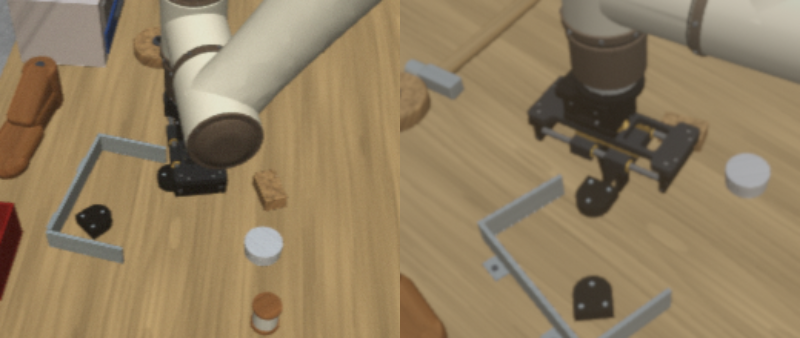

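```bash
python3 -m creep '[[1,6,0,0,0,0,0.1],[1,9,0,0,0,0,0.1],[1,11,0,0,0,0,0.1],[1,12,0,0,0,0,0.1],[1,12,0,0,0,0,0.1],[0,12,0,0,0,0,0.1],[0,11,0,0,0,0,0.1],[0,9,0,0,0,0,0.1],[0,6,0,0,0,0,0.1],[0,2,0,0,0,0,0.1]]'
python3 look.py pics/l10.png
```

```text
time_s: 20.3
tcp_pos: [0.6552, 0.0041, 0.0055]
ee_rot: [[-0.207, 0.978, -0.0], [0.978, 0.207, 0.0], [0.0, -0.0, -1.0]]
wrist_force: [0.4, -1.0, 0.6]
gripper_width: 0.105
side 0.9 world [0.71 0.07] tool [ 0.053  0.068 -0.007] bay 0.068 0.036
side 0.52 world [0.705 0.014] tool [-0.001  0.051 -0.007] bay 0.074 -0.02
tin [[0.45, 0.112]]
spool [[0.446, 0.226]]
cork [[0.452, 0.007]]
scene 0.88 world [0.687 0.004] tool [-0.006  0.031 -0.007] bay 0.057 -0.033
scene 0.62 world [0.711 0.084] tool [ 0.067  0.071 -0.007] bay 0.065 0.05
scene 0.21 world [ 0.667 -0.345] tool [-0.344 -0.06  -0.007] bay 0.104 -0.379
tin [[0.457, 0.108]]
spool [[0.453, 0.222]]
cork [[0.748, 0.046]]
```

View pics/l10.png

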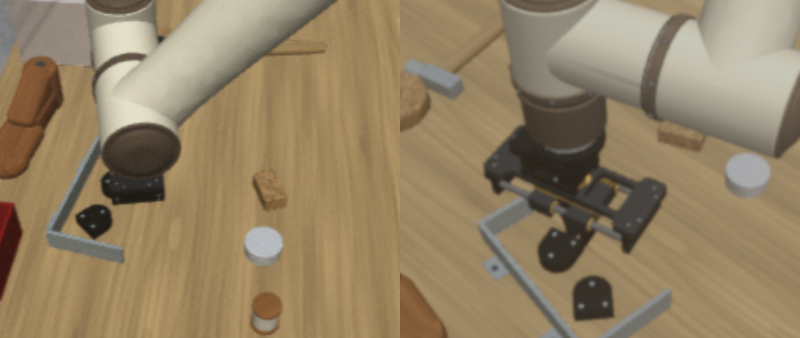

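heel_b is inside the mouth. Back off, lift clear and check.

```bash
python3 -m creep '[[0,-8,0,0,0,0,0.1],[0,-15,0,0,0,0,0.1],[0,-17,0,0,0,0,0.1],[0,0,-30,0,0,0,0.1],[0,0,-35,0,0,0,0.1],[0,0,-35,0,0,0,0.1],[-40,-20,-20,0,0,0,0.1],[-45,-25,0,0,0,0,0.1],[-45,-25,0,0,0,0,0.1],[-45,-25,0,0,0,0,0.1]]'
python3 -m creep '[[-40,-10,0,0,0,0,0.1],[-40,-10,0,0,0,0,0.1],[-30,-10,0,0,0,0,0.1],[0,0,0,0,0,0,0.1],[0,0,0,0,0,0,0.1],[0,0,0,0,0,0,0.1],[0,0,0,0,0,0,0.1],[0,0,0,0,0,0,0.1],[0,0,0,0,0,0,0.1],[0,0,0,0,0,0,0.1]]'
python3 look.py pics/l11.png
```

```text
time_s: 22.05
tcp_pos: [0.5579, -0.1963, 0.1257]
ee_rot: [[-0.207, 0.978, 0.0], [0.978, 0.207, 0.0], [0.0, 0.0, -1.0]]
wrist_force: [0.6, 0.4, 0.5]
gripper_width: 0.098
time_s: 23.3
tcp_pos: [0.5526, -0.3088, 0.1255]
ee_rot: [[-0.207, 0.978, -0.0], [0.978, 0.207, 0.0], [0.0, -0.0, -1.0]]
wrist_force: [0.1, 1.0, -0.2]
gripper_width: 0.101
side 0.89 world [0.708 0.067] tool [0.335 0.23  0.114] bay 0.066 0.033
side 0.76 world [ 0.694 -0.   ] tool [0.272 0.202 0.114] bay 0.065 -0.036
tin [[0.45, 0.11]]
spool [[0.445, 0.227]]
cork [[0.453, 0.002]]
scene 0.91 world [ 0.691 -0.   ] tool [0.274 0.199 0.114] bay 0.062 -0.036
scene 0.9 world [0.707 0.083] tool [0.351 0.232 0.114] bay 0.062 0.048
tin [[0.457, 0.109]]
spool [[0.448, 0.227]]
cork [[0.461, -0.007]]
```

View pics/l11.png

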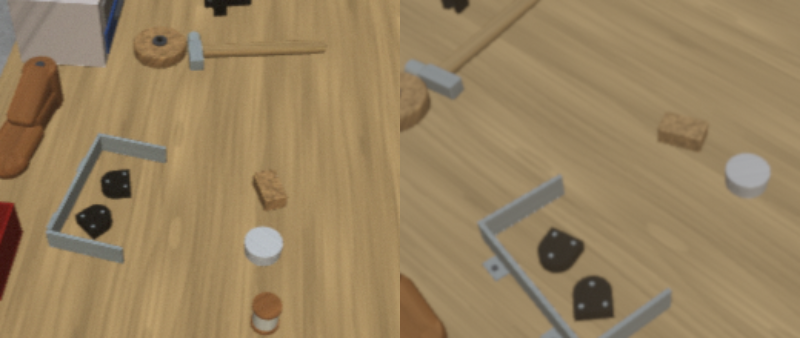

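Both heels lie flat and well inside the bay (left crop (117,184) and (94,220)). The cork, tin and hammer are unchanged, and the robot is clear.

```bash
python3 -c "from station import finish_job; print(finish_job())"
```

```text
the job is handed in; nothing more can be done
None
```

I pushed both heel blocks along the bench into the bay with low fingertips and handed the job in at about 23 s, well inside the 72 s limit. heel_a went in one straight push. heel_b took two: one diagonally to in front of the mouth, then one in.

- **Heel positions:** In the final check the two cameras put heel_a at about (64, 40) mm and heel_b at about (64, −36) mm in the bay's frame. Both look flat, and their back edges are roughly 30–40 mm past the mouth.
- **Other things:** The tin, spool and cork measured where they started, within the detector's scatter of about 1 cm. The hammer and wheel look unmoved in the last picture. The jar and brush were out of that picture and I did not measure them again, but the arm never went near them.
- **Robot:** The arm was clear of everything, and the wrist force stayed around 1 N at every reading.
- **Disagreements:** The side and scene cameras differed by up to 16 mm on heel_a's sideways position, which is small against its distance from the bay walls. Two cork readings were off (one clearly false) while the arm was blocking the view, and the cork read normally again once the arm was clear.

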